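# Stand the drained tube racks back on their feet

## Task

The two washed tube racks on the microscope bench have been draining on their sides. Stand each one back on its feet where it is, pierced top upwards, by pushing it over with the fingertips: do not pick the racks up or shove them across the bench, and leave everything else where it stands.

Things in the scene. Friction and masses are not known exactly. Their poses are not given: they have to be found in the camera images.
- rack_a: white plastic tube rack, empty, one of two alike: 104 mm wide (own x), 164 long (y), 60 tall (z); solid floor, pierced deck (5 x 8 square 16 mm holes) flush with the top and one 20 mm below it, solid ends, open long sides; 0.24 kg. Origin: centre of underside; z points to the pierced top. Starts on a long side, left or right on the bench, underside to the robot (z along +x within 25 deg)
- rack_a_mid (a point): centre of rack_a, 30 mm along its z from the origin; 52 mm up when lying, 30 standing, 60 on the way over. To stand, it must roll a quarter turn over the lower edge of its underside, towards where the underside faces. A level push of 1 to 3 N on the top face, 80 to 95 mm above the bench, rolls it past balance in about 40 mm; pushed lower it may just slide. It then drops onto its feet.
- rack_b: white plastic tube rack, empty, one of two alike: 104 mm wide (own x), 164 long (y), 60 tall (z); solid floor, pierced deck (5 x 8 square 16 mm holes) flush with the top and one 20 mm below it, solid ends, open long sides; 0.24 kg. Origin: centre of underside; z points to the pierced top. Starts on a long side, left or right on the bench, top to the robot (z along -x within 25 deg)
- rack_b_mid (a point): centre of rack_b, 30 mm along its z from the origin; 52 mm up when lying, 30 standing, 60 on the way over. To stand, it must roll a quarter turn over the lower edge of its underside, towards where the underside faces. A level push of 1 to 3 N on the top face, 80 to 95 mm above the bench, rolls it past balance in about 40 mm; pushed lower it may just slide. It then drops onto its feet.
- oil_bottle: small capped amber dropper bottle of immersion oil, 30 mm across, 62 mm tall, standing between the two racks; origin at the centre of its underside; a bystander, to be left alone
- coverslip_box: little carton of cover glasses, 60 x 34 x 22 mm, lying on the robot's side of the gap between the racks; origin at the centre of its underside; a bystander, to be left alone
- staining_jar: square glass staining jar with a round white lid, 62 x 62 mm, 108 mm tall, standing on the far side of the gap between the racks; origin at the centre of its underside; a bystander, to be left alone
- petri_dish: clear lidded Petri dish, 94 mm across, 16 mm tall, left of the racks; origin at the centre of its underside; a bystander, to be left alone
- slide_box: flat grey closed box of microscope slides, 142 x 98 x 35 mm, right of the racks; origin at the centre of its underside; a bystander, to be left alone
- wash_bottle: white wash bottle with red cap and bent spout, 72 mm across, 210 mm tall overall, left of the racks; origin at the centre of its underside; a bystander, to be left alone
- beaker: empty glass beaker, 70 mm across, 95 mm tall, right of the racks; origin at the centre of its underside; a bystander, to be left alone
There are look-alikes about, which are no part of the job. Leave any green or turquoise look-alike of the rack_a alone. Leave any black look-alike of the rack_b alone.

How it is judged:
By the outcome, as a careful person would: the job done as asked, in the order asked, and still so for the second after the job is handed in, with the robot touching nothing.
It also fails if it takes over 43 s, if anything falls off the work surface, if the arm or the gripper's body presses on something with over 40 N, if the wrist force passes 120 N, or if a joint passes its speed limit or range.

## Robot

A 7-joint arm with a two-finger parallel gripper is mounted at the origin on the work surface. World frame = base frame: x ahead of the robot, y to its left, z up, the work surface at z = 0. Lengths are in m, angles in rad, forces in N, time in s.
With the tool pointing down it reaches from about 0.4 to 0.9 m from the base axis. Payload 5.6 kg.
Tool frame: the origin (TCP) lies midway between the tips of the shut fingers; the grasp point (between the pads) lies 19 mm behind it (bot.hold_point_z is the z of the grasp point in the tool frame, in m); z points along the fingers, y is the direction in which the jaws open and shut (so a half turn about z gives the same grasp; the last joint's range is limited). The gripper opens to 92 mm and grips with 3 to 60 N. Pads are 20 mm wide; open, the fingers measure 128 mm over their backs; the gripper's body (75 mm by 189 mm) begins 69 mm behind the grasp point.
Start: joints at [-0.043, 0.468, -0.012, 1.603, 0.006, 1.071, -0.056], TCP at [0.65, -0, 0.185] pointing down, gripper open.
Joint ranges: [-2.53, 2.53], [-0.31, 2.02], [-1.57, 1.55], [0.28, 2.44], [-1.29, 4.43], [0.15, 1.84], [-2.92, 2.92]. Speed limits (rad/s): [2.57, 2.57, 3.14, 3.14, 3.14, 3.14, 3.14].

## Interface

Orientations are given as [roll, pitch, yaw] about the fixed x, y, z axes, in that order (R = Rz(yaw) Ry(pitch) Rx(roll)).
In Python, from workcell import telemetry, capture, sign_off, finder, bot gives the robot as it stands.
- The arm moves only by the tool step_arm, never from a script. Its arguments are lists of equal length, an entry for each row: "linear": the shift along the tool's x, y, z in mm, a list of three; "delta_rot": the turn, a rotation vector about the tool's x, y, z in degrees, a list of three. A call has exactly 8 rows; each row shifts and turns the commanded pose from where the row before left it, along the tool's axes as they then stand; what a row does not reach is not made up. A row lasts 1/12 s, in which the tool goes at most 41.7 mm and 7.16 degrees, less where a joint would pass 70% of its speed; a pose out of reach is approached as far as the arm can. A call with a gripper value outside its range is refused whole. "gripper" is the closure, from 0 (fully open) to 1 (shut), set as the call begins (left out, the last holds). The fingers move at their own pace and stop on an object; the grip force is fixed at half the most. Time passes only in rows, so rows that do not move let the fingers close, or fill a call up. It gives the time, the measured TCP pose, the force and the opening at its end, in the units of the state.
- telemetry.observe(): the state, without advancing time (a new reading comes with each control period).
- capture(name): name is "scene" or "side" or "wrist"; returns a dict with "color" (480x640x3 uint8, red, green, blue), "depth" (480x640 float32, m along the optical axis (not along the pixel's ray), 0 where there is no reading), "fov_y" (degrees; the focal length in pixels is half the picture's height over the tangent of half this angle, whatever the lens; pixels are square), "cx", "cy" (the principal point, pixels), "k1" (the pictures are not rectified: a ray, as slopes to the right and down, at radius r is drawn at 1 + k1 r^2 times it, then the intrinsics apply), "view" (4x4, takes a point from world to camera coordinates). Camera axes: x right, y up, looking along -z (the intrinsics and any distortion apply to the point x, -y, -z); pixel columns grow to the right and rows downward; lengths in m; the calibration is good to about 2 mm. A picture is of the moment at which its call begins.
- sign_off(): hands the job in, once; it reports no verdict.
Trained networks look in the newest picture that a camera, given by its name, has taken for a name from the list of things; names that differ only in an ending like _2 or _b are one class to them, and where a whole thing is asked for, a point or a joint stands for the part that bears it (a point fixed in the world has none). Each returns a list of dicts, best first, with "score" (0 to 1); they miss things now and then, are a little off and sometimes report something else, mostly with a low value. They report only what shows in the picture. A call takes as long as a camera call. They do not tell look-alikes from the thing itself.
- finder.boxes_of(thing, camera): "box" ([left, top, width, height] in pixels, round what is visible of it).
- finder.silhouettes(thing, camera): "region" (480x640 bool, what is visible of it) and "box" ([left, top, width, height] in pixels, round what is visible of it).
- finder.mark_of(thing, camera): "location" ([column, row] in pixels: a listed point, or the origin of a listed thing).
The state is a dict: "t": time; "q": joint angles; "joint_velocities": joint speeds; "joint_torque": joint torques, N m; "eef_pos": TCP position; "tcp_rot": TCP orientation; "contact_force": force on the tool from outside, world axes, zero at the start; "ft_torque": the same for the moment, N m; "finger_gap": finger opening in m.
Only numpy, scipy, OpenCV 4.12 (cv2) and the standard library are available. Lean on these libraries where they do the work, as an engineer would, in place of code of your own. Each camera call takes 0.05 s, during which the arm holds its last target.

## Working session

There is one attempt and no reset: what is moved stays moved. The work goes in short steps, Python scripts to look and compute and a tool call to move; the robot and the scene stay as the last step left them, time stands still between calls to the robot, and variables do not carry over. Pictures are saved under pics/ and viewed, and the job is handed in when it is done.

Besides the shell and the picture viewer there is one more tool, called as a command line: name --argument value ..., lists and objects as JSON in quotes. step_arm: Moves the arm, as the interface text tells. Its arguments: {"type":"object","properties":{"linear":{"type":"array","items":{"type":"array","items":{"type":"number"}}},"delta_rot":{"type":"array","items":{"type":"array","items":{"type":"number"}}},"gripper":{"type":"number"}},"required":["linear","delta_rot"]}

```bash
mkdir -p pics; ls; cat > h.py <<'E'
import numpy as np, cv2
from workcell import telemetry, capture, finder, bot
def K(c):
    f=240/np.tan(np.radians(c['fov_y'])/2); return f
def cloud(c):
    f=K(c); v,u=np.mgrid[0:480,0:640].astype(float)
    xd=(u-c['cx'])/f; yd=(v-c['cy'])/f
    x,y=xd.copy(),yd.copy()
    for _ in range(8):
        s=1+c['k1']*(x*x+y*y); x=xd/s;y=yd/s
    d=c['depth']; P=np.stack([x*d,-y*d,-d,np.ones_like(d)],-1)
    W=P@np.linalg.inv(c['view']).T
    W=W[...,:3]; W[d==0]=np.nan; return W
def save(n,img): cv2.imwrite('pics/'+n+'.png',img[...,::-1])
E
python3 - <<'E'
from h import *
s=telemetry.observe(); print(s['t'],s['eef_pos'],s['tcp_rot'],s['finger_gap'])
for n in ['scene','side']:
    c=capture(n); save(n+'0',c['color']); np.savez(n+'0.npz',**c)
    print(n,c['k1'],c['fov_y'],np.linalg.inv(c['view']).round(3).tolist())
    for t in ['rack_a','oil_bottle','coverslip_box','staining_jar']:
        print(t,[(round(r['score'],2),[int(b) for b in r['box']]) for r in finder.boxes_of(t,n)])
E
```

```text
pics
0.0 [ 6.49356716e-01 -4.92783230e-05  1.83639987e-01] [-3.13981835e+00  1.17114965e-04  1.57079462e+00] 0.09180203987221057
scene -0.11910122239486043 53.94324463514093 [[0.543, -0.592, 0.596, 1.221], [0.84, 0.387, -0.381, -0.462], [-0.005, 0.707, 0.707, 0.891], [0.0, 0.0, 0.0, 1.0]]
rack_a [(0.97, [255, 324, 88, 59]), (0.8, [148, 216, 75, 60]), (0.79, [367, 192, 66, 62]), (0.68, [204, 241, 78, 66]), (0.65, [435, 225, 54, 81])]
oil_bottle [(0.56, [320, 244, 11, 22]), (0.21, [340, 260, 33, 49])]
coverslip_box [(0.67, [287, 225, 23, 23]), (0.6, [370, 191, 59, 69])]
staining_jar [(0.68, [339, 261, 31, 48])]
side -0.0031295929601711657 57.34191187265151 [[-0.986, 0.093, -0.141, 0.387], [-0.169, -0.529, 0.832, 0.798], [0.002, 0.843, 0.537, 0.577], [0.0, 0.0, 0.0, 1.0]]
rack_a [(0.86, [389, 164, 36, 61]), (0.78, [242, 257, 62, 108]), (0.66, [209, 167, 67, 61]), (0.58, [318, 171, 41, 65]), (0.56, [373, 273, 107, 81]), (0.29, [236, 212, 29, 54])]
oil_bottle [(0.76, [303, 240, 15, 27])]
coverslip_box [(0.87, [343, 254, 33, 17]), (0.16, [276, 418, 68, 61])]
staining_jar [(0.76, [236, 214, 32, 52])]
```

View pics/scene0.png

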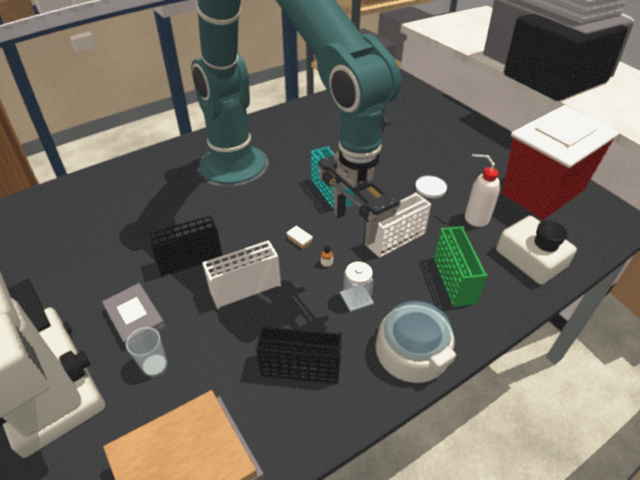

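View pics/side0.png

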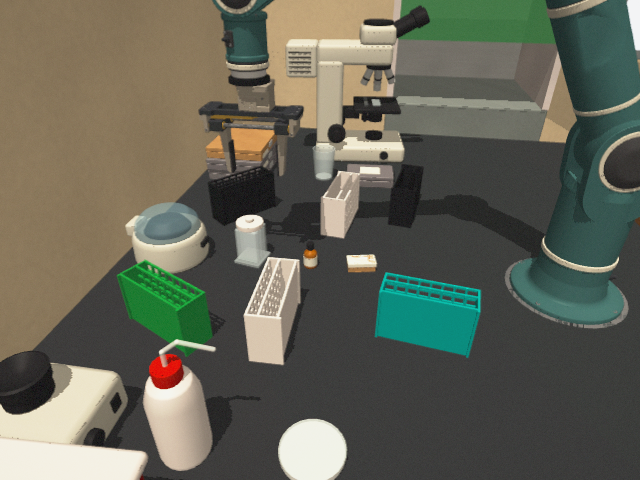

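The two white racks are the only candidates matching the description. One is at scene (400,225) / side (272,310), with its pierced face away from the robot, so it is rack_a. The other is at scene (242,275) / side (340,205), with its plain underside away from the robot, so it is rack_b. The green, turquoise and black ones are look-alikes. Next I'll measure and take an enlarged crop.

```bash
python3 - <<'E'
from h import *
C={n:dict(np.load(n+'0.npz')) for n in ['scene','side']}
W={n:cloud(C[n]) for n in C}
# top-down maps
P=np.concatenate([W[n].reshape(-1,3) for n in W]); col=np.concatenate([C[n]['color'].reshape(-1,3) for n in C])
m=np.isfinite(P[:,0])&(P[:,2]>0.008)&(P[:,2]<0.25); 
im=np.zeros((600,800,3),np.uint8)
o=np.argsort(P[m][:,2]); p=P[m][o]; c=col[m][o]
# x 0.25..1.0 up ; y 0.5..-0.5 to right
s=800
r=((1.0-p[:,0])*s).astype(int); q=((0.5-p[:,1])*s).astype(int)
k=(r>=0)&(r<600)&(q>=0)&(q<800)
im[r[k],q[k]]=c[k]
for i in range(0,11):
    cv2.putText(im,f'{0.5-i*0.1:.1f}',(i*80,595),0,.4,(255,255,0)); cv2.line(im,(i*80,0),(i*80,600),(60,60,60),1) if False else None
for i in range(8): cv2.putText(im,f'{1-i*0.1:.1f}',(0,i*80+5),0,.4,(255,255,0))
save('top0',im)
a=cv2.resize(C['scene']['color'][180:330,180:460],None,fx=2.8,fy=2.8); save('crop0',a)
for n,boxes in {'scene':[(370,195,432,255),(203,243,282,306)],'side':[(245,257,303,362),(318,171,360,237)]}.items():
    for b,name in zip(boxes,['a','b']):
        w=W[n][b[1]:b[3],b[0]:b[2]].reshape(-1,3); cc=C[n]['color'][b[1]:b[3],b[0]:b[2]].reshape(-1,3).astype(int)
        k=(cc.min(1)>120)&(w[:,2]>0.02)&(w[:,2]<.12)
        w=w[k]; print(n,name,len(w),np.nanpercentile(w,[1,50,99],axis=0).round(3).tolist())
        t=w[w[:,2]>0.095]; 
        if len(t)>20: 
            rect=cv2.minAreaRect((t[:,:2]*1000).astype(np.float32)); print(' toprect',rect, np.median(t[:,2]))
        rect=cv2.minAreaRect((w[:,:2]*1000).astype(np.float32)); print(' allrect',rect)
E
```

```text
scene a 1647 [[0.537, 0.136, 0.022], [0.587, 0.232, 0.073], [0.596, 0.3, 0.107]]
 toprect ((567.788330078125, 218.01947021484375), (58.8656120300293, 166.8765869140625), 3.7192347049713135) 0.10303652888232706
 allrect ((567.575927734375, 218.0056610107422), (59.04874038696289, 167.10971069335938), 3.1447272300720215)
scene b 2504 [[0.464, -0.288, 0.021], [0.52, -0.208, 0.079], [0.537, -0.125, 0.106]]
 toprect ((497.7402648925781, -204.52650451660156), (163.60372924804688, 63.37265396118164), 83.6873550415039) 0.10238037152500179
 allrect ((498.4252624511719, -204.73875427246094), (163.85995483398438, 65.44609832763672), 83.57676696777344)
side a 3381 [[0.531, 0.137, 0.021], [0.569, 0.256, 0.079], [0.594, 0.303, 0.105]]
 toprect ((563.0773315429688, 219.78921508789062), (60.169029235839844, 168.39578247070312), 1.717368483543396) 0.10333505587490022
 allrect ((582.8449096679688, 159.18896484375), (104.94815826416016, 304.54638671875), 18.559877395629883)
side b 1624 [[0.46, -0.452, 0.021], [0.492, -0.145, 0.074], [0.584, -0.117, 0.105]]
 toprect ((496.8678283691406, -203.48538208007812), (169.9830322265625, 58.60892868041992), 82.60107421875) 0.10280919514422515
 allrect ((504.2674560546875, -292.1253662109375), (125.13312530517578, 355.0425109863281), 10.926297187805176)
```

View pics/top0.png

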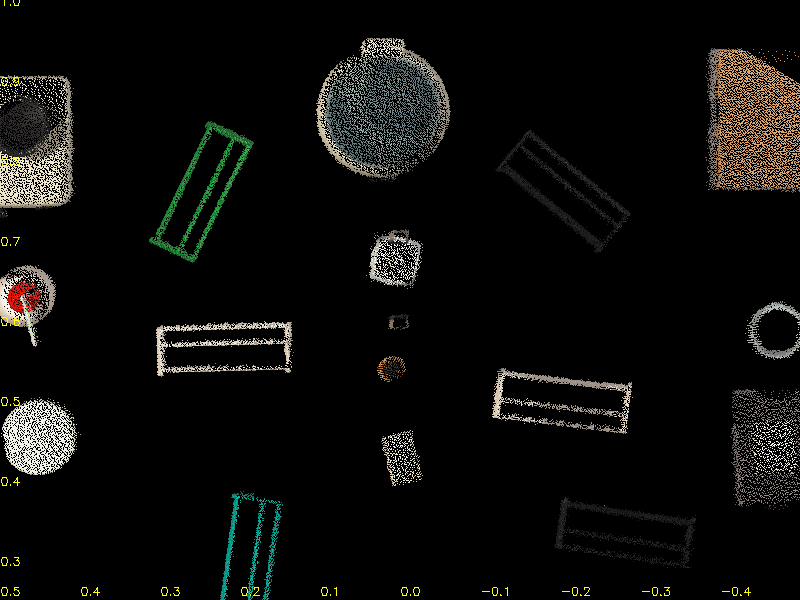

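View pics/crop0.png

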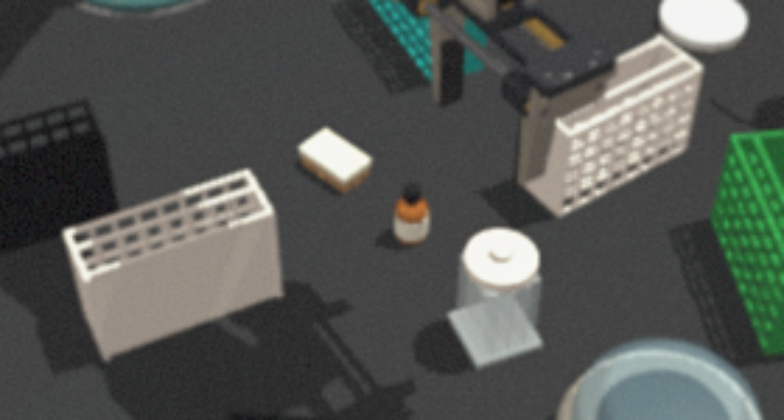

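The crop confirms both identities. rack_a's pierced face is on the far side (+x), and rack_b shows its solid underside on the far side. rack_a's centre is about (0.567, 0.218), with its z axis at +2.5°. rack_b's centre is about (0.498, -0.204), with a push direction of about -6.5°. I'll push with the open jaws spread along each rack's length, so first I turn the tool.

step_arm --linear '[[0,0,0],[0,0,0],[0,0,0],[0,0,0],[0,0,0],[0,0,0],[0,0,0],[0,0,0]]' --delta_rot '[[0,0,6],[0,0,6],[0,0,6],[0,0,6],[0,0,6],[0,0,6],[0,0,6],[0,0,6]]' --gripper 0

```text
t: 1.17
eef_pos: [0.65, 0.0, 0.1846]
tcp_rot: [3.142, -0.0, 0.728]
contact_force: [-0.1, -0.2, 1.5]
finger_gap: 0.092
```

step_arm --linear '[[0,0,0],[0,0,0],[0,0,0],[0,0,0],[0,0,0],[0,0,0],[0,0,0],[0,0,0]]' --delta_rot '[[0,0,6],[0,0,6],[0,0,6],[0,0,6],[0,0,6],[0,0,6],[0,0,3.5],[0,0,0]]'

```text
t: 1.83
eef_pos: [0.65, 0.0001, 0.1846]
tcp_rot: [3.141, 0.0, 0.042]
contact_force: [-1.8, -0.4, 0.1]
finger_gap: 0.092
```

step_arm --linear '[[0,-20,0],[0,-32,0],[0,-32,0],[-2,-34,0],[-2,-34,0],[-2,-34,0],[-2,-20,0],[0,-15,0]]' --delta_rot '[[0,0,0],[0,0,0],[0,0,0],[0,0,0],[0,0,0],[0,0,0],[0,0,0],[0,0,0]]'

```text
t: 2.5
eef_pos: [0.6313, 0.2241, 0.1845]
tcp_rot: [-3.14, 0.001, 0.049]
contact_force: [1.4, 0.6, -0.0]
finger_gap: 0.0921
```

```bash
cat > m.py <<'E'
from h import *
import sys
def meas(tag):
    s=telemetry.observe(); print(round(s['t'],2),s['eef_pos'].round(4) if hasattr(s['eef_pos'],'round') else s['eef_pos'],s['tcp_rot'],s['contact_force'])
    C={n:capture(n) for n in ['scene','side']}
    im=np.hstack([cv2.resize(C[n]['color'],(400,300)) for n in C]); 
    c1=cv2.resize(C['scene']['color'][180:330,180:460],(400,214));c2=cv2.resize(C['side']['color'][150:370,200:490],(400,303))[:300]
    b=np.zeros((300,800,3),np.uint8); b[:214,:400]=c1; b[:300,400:]=c2
    save(tag,np.vstack([im,b]))
    for nm,(x0,x1,y0,y1) in {'a':(.40,.62,.1,.34),'b':(.43,.66,-.32,-.08)}.items():
        P=[];
        for n in C:
            w=cloud(C[n]); cc=C[n]['color'].astype(int)
            k=(w[...,0]>x0)&(w[...,0]<x1)&(w[...,1]>y0)&(w[...,1]<y1)&(w[...,2]>.01)&(w[...,2]<.14)&(cc.min(-1)>105)&(cc.max(-1)-cc.min(-1)<50)
            P.append(w[k])
        for n,w in zip(list(C)+['both'],P+[np.vstack(P)]):
            h=np.percentile(w[:,2],99.); t=w[w[:,2]>h-.008]
            print(nm,n,len(w),'h',h.round(3),[np.round(v,1) for v in cv2.minAreaRect((t[:,:2]*1000).astype(np.float32))])
if __name__=='__main__': meas(sys.argv[1])
E
python3 m.py p1
```

```text
2.5 [0.6313 0.2241 0.1845] [-3.14040981e+00  5.53379754e-04  4.92268592e-02] [ 1.38613513  0.62444795 -0.01693669]
a scene 2276 h 0.107 [array([566.1, 219.2]), array([ 61.2, 169.1]), np.float64(1.1)]
a side 4186 h 0.105 [array([563.1, 220.3]), array([ 59.9, 167.3]), np.float64(1.7)]
a both 6462 h 0.106 [array([564.5, 219.2]), array([ 62.6, 169.6]), np.float64(1.7)]
b scene 2783 h 0.106 [array([ 498.2, -204.2]), array([163.8,  62.8]), np.float64(83.0)]
b side 1843 h 0.105 [array([ 497.1, -202.3]), array([169.7,  58.8]), np.float64(83.0)]
b both 4626 h 0.106 [array([ 498.4, -202.5]), array([169.6,  62.8]), np.float64(82.9)]
```

View pics/p1.png

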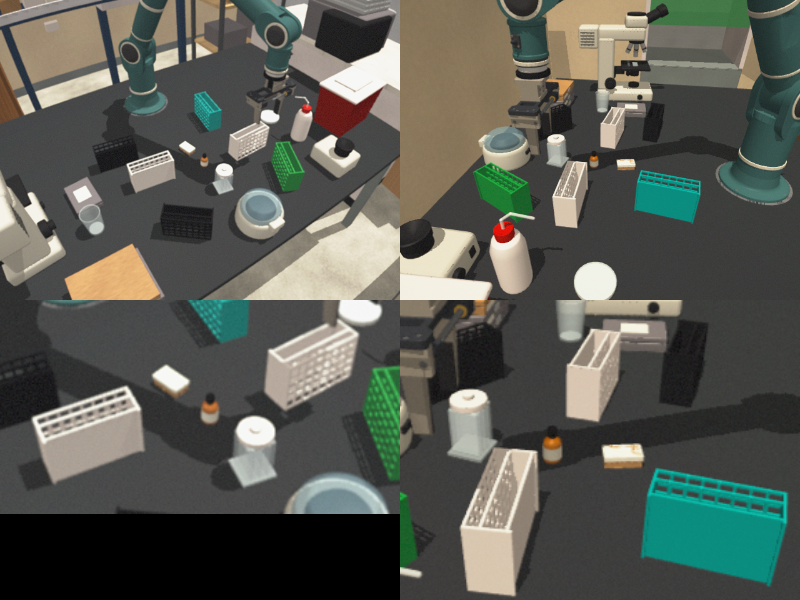

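Both views confirm the poses. The gripper is now above the far side of rack_a, with the rack standing clear in the side crop at (500,520). Now descending.

step_arm --linear '[[0,3,10],[0,0,20],[0,0,20],[0,0,20],[0,0,18],[0,0,10],[0,0,0],[0,0,0]]' --delta_rot '[[0,0,0],[0,0,0],[0,0,0],[0,0,0],[0,0,0],[0,0,0],[0,0,0],[0,0,0]]'

```text
t: 3.27
eef_pos: [0.6329, 0.2154, 0.0863]
tcp_rot: [3.14, 0.0, 0.041]
contact_force: [-0.1, 1.0, 0.3]
finger_gap: 0.0921
```

step_arm --linear '[[-4,0,0],[-4,0,0],[-4,0,0],[-4,0,0],[-4,0,0],[-4,0,0],[-4,0,0],[-4,0,0]]' --delta_rot '[[0,0,0],[0,0,0],[0,0,0],[0,0,0],[0,0,0],[0,0,0],[0,0,0],[0,0,0]]'

```text
t: 3.93
eef_pos: [0.6001, 0.2161, 0.0867]
tcp_rot: [-3.142, -0.0, 0.044]
contact_force: [-0.7, -0.2, -0.1]
finger_gap: 0.0921
```

```bash
python3 m.py p2
```

```text
3.93 [0.6001 0.2161 0.0867] [-3.14156319e+00 -1.37133750e-04  4.37385491e-02] [-0.74789323 -0.24144081 -0.09772841]
a scene 2027 h 0.107 [array([572.7, 218.4]), array([ 80.1, 166.1]), np.float64(2.5)]
a side 4182 h 0.105 [array([563. , 219.8]), array([ 60.3, 167.6]), np.float64(1.6)]
a both 6209 h 0.106 [array([572.3, 219.6]), array([ 80.3, 168.5]), np.float64(2.2)]
b scene 2785 h 0.106 [array([ 498.2, -204.6]), array([164. ,  62.8]), np.float64(83.8)]
b side 1854 h 0.105 [array([ 497.4, -202.4]), array([170.6,  59. ]), np.float64(83.1)]
b both 4639 h 0.106 [array([ 498.3, -202.8]), array([170.4,  63. ]), np.float64(83.8)]
```

View pics/p2.png

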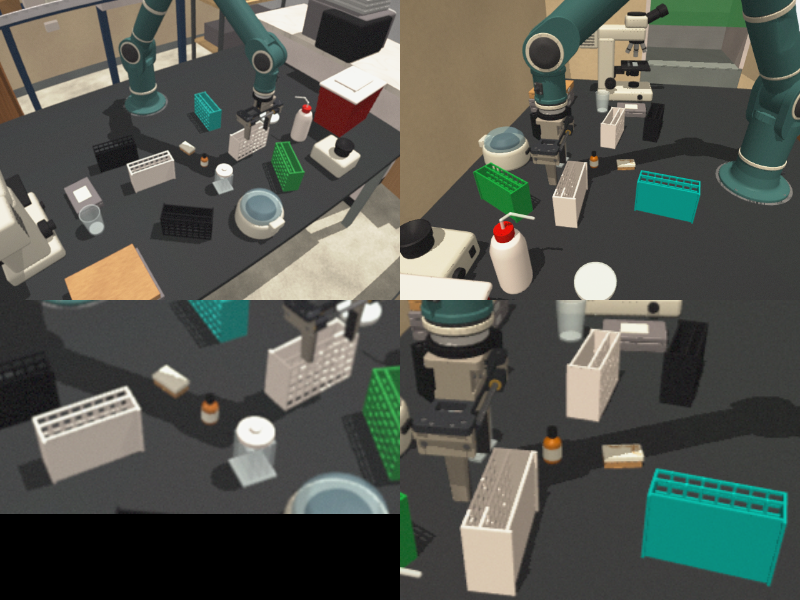

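The fingers are at the far face of rack_a, just short of contact. Now pushing.

step_arm --linear '[[-3,0,0],[-3,0,0],[-3,0,0],[-3,0,0],[-3,0,0],[-3,0,0],[-3,0,0],[-3,0,0]]' --delta_rot '[[0,0,0],[0,0,0],[0,0,0],[0,0,0],[0,0,0],[0,0,0],[0,0,0],[0,0,0]]'

```text
t: 4.7
eef_pos: [0.5763, 0.215, 0.0866]
tcp_rot: [3.142, -0.0, 0.044]
contact_force: [0.3, -0.9, -0.8]
finger_gap: 0.0918
```

```bash
python3 m.py p3
```

```text
4.7 [0.5763 0.215  0.0866] [ 3.14158308e+00 -8.44948113e-05  4.35714158e-02] [ 0.31927004 -0.85691212 -0.82276395]
a scene 2133 h 0.107 [array([565.8, 219. ]), array([ 62.1, 168.9]), np.float64(2.3)]
a side 3871 h 0.105 [array([563.1, 219.3]), array([ 60.2, 168.5]), np.float64(1.7)]
a both 6004 h 0.106 [array([564.9, 219.2]), array([ 63.8, 168.9]), np.float64(1.7)]
b scene 2788 h 0.106 [array([ 497.7, -204.4]), array([164.1,  66. ]), np.float64(84.0)]
b side 1847 h 0.105 [array([ 496.9, -202.4]), array([168.6,  58.8]), np.float64(82.7)]
b both 4635 h 0.106 [array([ 497.8, -202.8]), array([169.3,  66. ]), np.float64(84.0)]
```

View pics/p3.png

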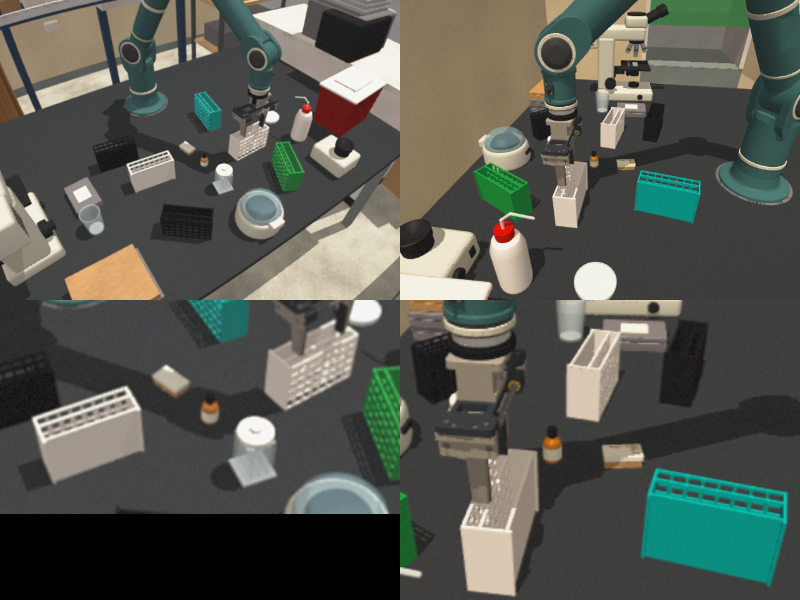

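The numbers and the picture disagree. The TCP is past the face, but rack_a hasn't moved and there is no force. I suspect the open fingers' tips sit higher than the TCP. Zooming in.

```bash
python3 - <<'E'
from h import *
c=capture('side'); d=capture('scene')
a=cv2.resize(c['color'][190:370,200:320],(400,600)); b=cv2.resize(d['color'][150:270,350:450],(400,480)); o=np.zeros((600,800,3),np.uint8); o[:,:400]=a;o[:480,400:]=b
save('z1',o)
for cc in (c,d):
    w=cloud(cc); col=cc['color'].astype(int)
    k=(abs(w[...,0]-.576)<.03)&(abs(w[...,1]-.215)<.075)&(w[...,2]>.108)&(w[...,2]<.16)
    p=w[k]; print(len(p),np.percentile(p,[0,1,5,50,95,100],axis=0).round(3).tolist())
    for lo in np.arange(.09,.15,.005):
        q=w[(abs(w[...,0]-.576)<.04)&(abs(w[...,1]-.215)<.09)&(w[...,2]>lo)&(w[...,2]<lo+.005)]
        if len(q): print(round(lo,3),len(q),q.min(0).round(3),q.max(0).round(3))
E
```

```text
354 [[0.563, 0.16, 0.116], [0.564, 0.161, 0.117], [0.564, 0.166, 0.12], [0.57, 0.275, 0.139], [0.581, 0.279, 0.158], [0.584, 0.279, 0.16]]
0.09 200 [0.536 0.138 0.09 ] [0.594 0.304 0.095]
0.095 161 [0.536 0.139 0.095] [0.592 0.304 0.1  ]
0.1 507 [0.536 0.137 0.1  ] [0.594 0.303 0.105]
0.105 62 [0.536 0.14  0.105] [0.591 0.303 0.107]
0.115 18 [0.563 0.169 0.116] [0.579 0.272 0.12 ]
0.12 40 [0.564 0.165 0.12 ] [0.583 0.277 0.125]
0.125 45 [0.564 0.162 0.125] [0.582 0.277 0.13 ]
0.13 43 [0.564 0.161 0.13 ] [0.583 0.277 0.135]
0.135 40 [0.564 0.161 0.135] [0.583 0.277 0.14 ]
0.14 42 [0.564 0.162 0.14 ] [0.582 0.279 0.145]
0.145 39 [0.564 0.161 0.145] [0.583 0.279 0.15 ]
241 [[0.562, 0.153, 0.115], [0.563, 0.153, 0.117], [0.567, 0.155, 0.12], [0.583, 0.259, 0.14], [0.591, 0.271, 0.158], [0.592, 0.277, 0.16]]
0.09 125 [0.537 0.134 0.09 ] [0.595 0.301 0.095]
0.095 116 [0.536 0.134 0.095] [0.597 0.299 0.1  ]
0.1 243 [0.536 0.135 0.1  ] [0.598 0.302 0.105]
0.105 96 [0.536 0.137 0.105] [0.597 0.3   0.11 ]
0.115 12 [0.563 0.164 0.115] [0.589 0.269 0.12 ]
0.12 22 [0.562 0.156 0.12 ] [0.592 0.274 0.125]
0.125 31 [0.567 0.156 0.125] [0.591 0.274 0.13 ]
0.13 24 [0.564 0.155 0.13 ] [0.589 0.274 0.135]
0.135 33 [0.563 0.155 0.135] [0.591 0.275 0.14 ]
0.14 25 [0.569 0.154 0.14 ] [0.592 0.274 0.144]
0.145 30 [0.566 0.154 0.145] [0.592 0.277 0.15 ]
```

View pics/z1.png

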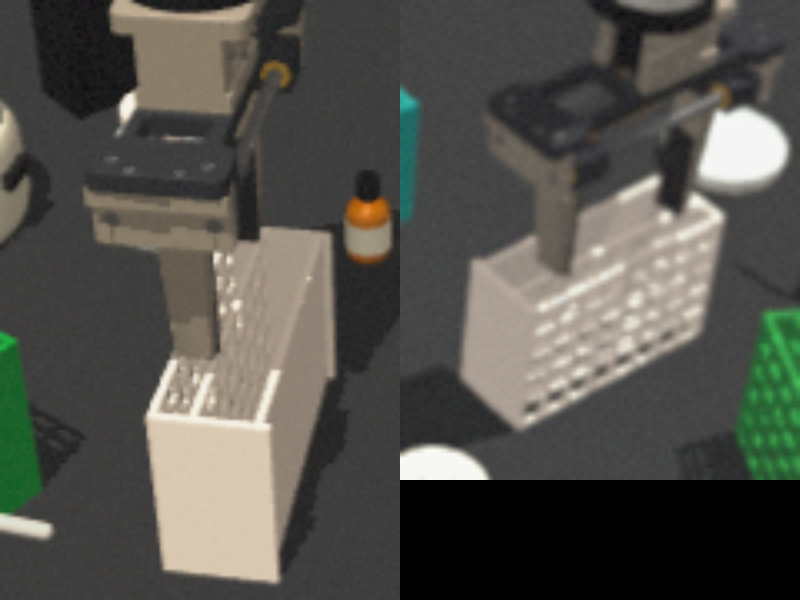

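The open tips sit about 28 mm above the TCP (seen at z≈0.115), so they passed harmlessly over the rack. I'll back off along the same path and descend 28 mm, which puts the tips at about 0.087.

step_arm --linear '[[4,0,-2],[8,0,0],[10,0,0],[10,0,0],[10,0,0],[8,0,0],[0,0,0],[0,0,0]]' --delta_rot '[[0,0,0],[0,0,0],[0,0,0],[0,0,0],[0,0,0],[0,0,0],[0,0,0],[0,0,0]]'

```text
t: 5.57
eef_pos: [0.6269, 0.2168, 0.0882]
tcp_rot: [3.141, 0.0, 0.043]
contact_force: [0.6, -0.7, -0.8]
finger_gap: 0.0921
```

step_arm --linear '[[0,-4,5],[0,0,8],[0,0,8],[0,0,8],[0,0,0],[-4,0,0],[-4,0,0],[0,0,0]]' --delta_rot '[[0,0,0],[0,0,0],[0,0,0],[0,0,0],[0,0,0],[0,0,0],[0,0,0],[0,0,0]]'

```text
t: 6.23
eef_pos: [0.6175, 0.2209, 0.0598]
tcp_rot: [-3.141, 0.0, 0.044]
contact_force: [0.2, 0.9, 0.2]
finger_gap: 0.0924
```

```bash
cat > z.py <<'E'
from h import *
import sys
s=telemetry.observe(); print(s['t'],np.round(s['eef_pos'],4),s['contact_force'])
def run(tag,sb,cb,tx,ty):
    c=capture('side'); d=capture('scene')
    a=cv2.resize(c['color'][sb[0]:sb[0]+180,sb[1]:sb[1]+120],(400,600)); b=cv2.resize(d['color'][cb[0]:cb[0]+150,cb[1]:cb[1]+100],(400,600))
    save(tag,np.hstack([a,b]))
    for cc in (c,d):
        w=cloud(cc)
        for lo in np.arange(.065,.13,.005):
            q=w[(abs(w[...,0]-tx)<.018)&(abs(w[...,1]-ty)<.075)&(w[...,2]>lo)&(w[...,2]<lo+.005)]
            if len(q): print(round(lo,3),len(q),q.min(0).round(3),q.max(0).round(3))
a=sys.argv; f=lambda s:[int(v) for v in s.split(',')]
run(a[1],f(a[2]),f(a[3]),float(a[4]),float(a[5]))
E
python3 z.py z2 190,200 130,350 0.622 0.22
```

```text
6.2333 [0.6175 0.2209 0.0598] [0.21909207 0.92879036 0.19164001]
0.085 3 [0.612 0.174 0.09 ] [0.617 0.276 0.09 ]
0.09 35 [0.605 0.174 0.09 ] [0.628 0.281 0.095]
0.095 50 [0.605 0.168 0.095] [0.626 0.283 0.1  ]
0.1 49 [0.605 0.169 0.1  ] [0.624 0.283 0.105]
0.105 47 [0.605 0.167 0.105] [0.624 0.283 0.11 ]
0.11 49 [0.605 0.164 0.11 ] [0.623 0.284 0.115]
0.115 47 [0.605 0.163 0.115] [0.624 0.285 0.12 ]
0.12 51 [0.605 0.164 0.12 ] [0.625 0.286 0.125]
0.125 52 [0.605 0.163 0.125] [0.625 0.286 0.13 ]
0.085 2 [0.612 0.172 0.087] [0.627 0.269 0.089]
0.09 16 [0.606 0.169 0.09 ] [0.631 0.278 0.095]
0.095 22 [0.61  0.162 0.096] [0.632 0.281 0.1  ]
0.1 29 [0.607 0.162 0.1  ] [0.633 0.278 0.105]
0.105 30 [0.605 0.161 0.105] [0.633 0.284 0.11 ]
0.11 25 [0.608 0.161 0.11 ] [0.633 0.276 0.115]
0.115 28 [0.609 0.16  0.115] [0.632 0.279 0.12 ]
0.12 32 [0.608 0.16  0.12 ] [0.632 0.281 0.125]
0.125 31 [0.613 0.157 0.125] [0.634 0.283 0.13 ]
```

View pics/z2.png

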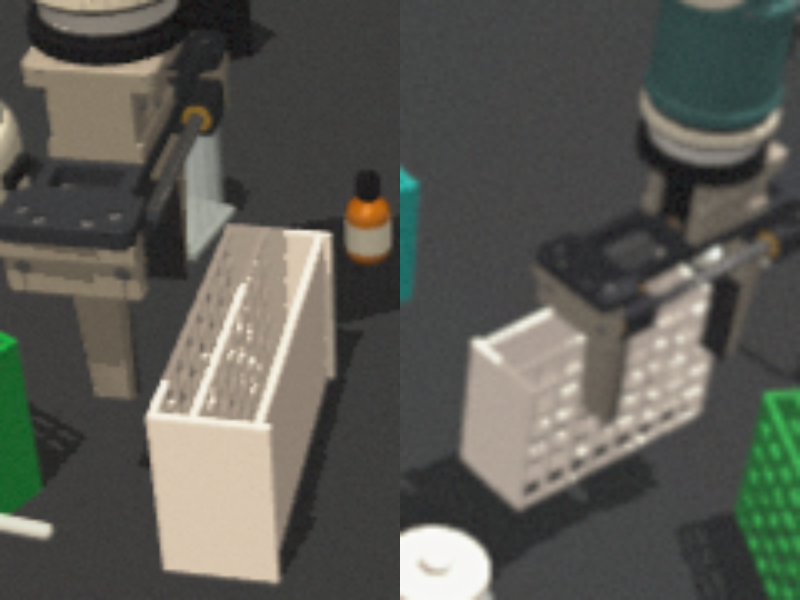

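The tips are now in front of the far face at z≈0.089, left one at side crop (115,395), and rack_a hasn't moved. Now pushing.

step_arm --linear '[[-3,0,2],[-3,0,0],[-3,0,0],[-3,0,0],[-3,0,0],[-3,0,0],[-3,0,0],[-3,0,0]]' --delta_rot '[[0,0,0],[0,0,0],[0,0,0],[0,0,0],[0,0,0],[0,0,0],[0,0,0],[0,0,0]]'

```text
t: 7.0
eef_pos: [0.5952, 0.22, 0.0582]
tcp_rot: [-3.141, -0.002, 0.043]
contact_force: [3.9, 0.3, 4.6]
finger_gap: 0.0916
```

```bash
python3 z.py z3 190,200 130,350 0.594 0.22 | head -5
```

```text
7.0 [0.5952 0.22   0.0582] [3.91232762 0.26477977 4.61619735]
0.065 58 [0.582 0.145 0.065] [0.588 0.254 0.07 ]
0.07 25 [0.582 0.16  0.07 ] [0.588 0.243 0.074]
0.075 21 [0.581 0.16  0.075] [0.585 0.263 0.08 ]
0.08 18 [0.581 0.159 0.08 ] [0.585 0.263 0.085]
```

View pics/z3.png

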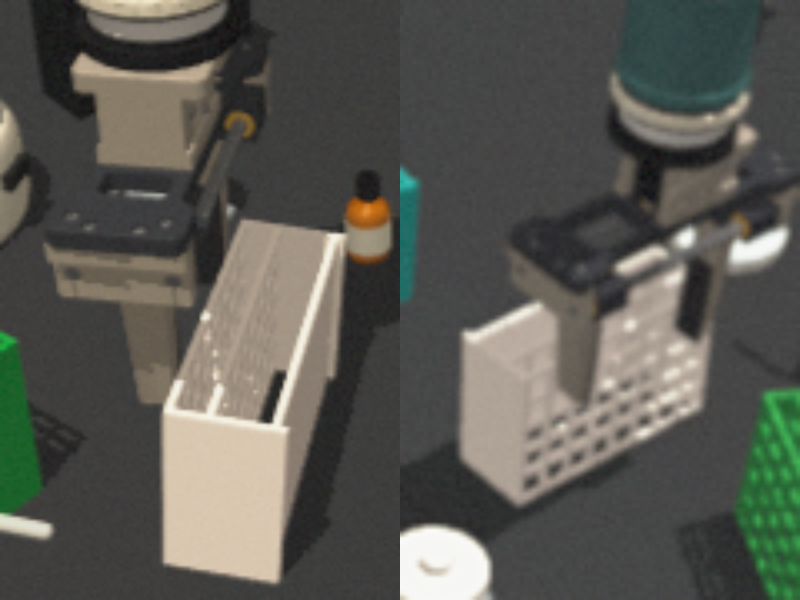

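rack_a is tipping about its lower near edge, with its top leaning towards the robot. Continuing.

step_arm --linear '[[-3,0,0],[-3,0,0],[-3,0,0],[-3,0,0],[-3,0,0],[-3,0,0],[-3,0,0],[-3,0,0]]' --delta_rot '[[0,0,0],[0,0,0],[0,0,0],[0,0,0],[0,0,0],[0,0,0],[0,0,0],[0,0,0]]'

```text
t: 7.77
eef_pos: [0.5701, 0.2186, 0.058]
tcp_rot: [-3.142, 0.0, 0.044]
contact_force: [-0.4, -0.8, 0.5]
finger_gap: 0.0917
```

```bash
python3 z.py z4 190,200 130,350 0.57 0.22 | head -1
```

```text
7.7667 [0.5701 0.2186 0.058 ] [-0.40420235 -0.776109    0.46946601]
```

View pics/z4.png

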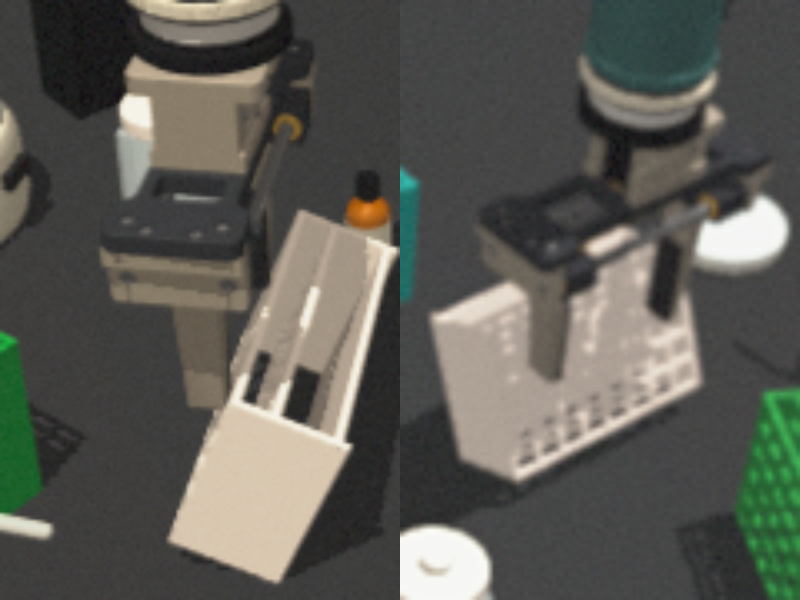

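It's near balance, at roughly 28°. Pushing a little further.

step_arm --linear '[[-3,0,0],[-3,0,0],[-3,0,0],[-3,0,0],[0,0,0],[0,0,0],[0,0,0],[0,0,0]]' --delta_rot '[[0,0,0],[0,0,0],[0,0,0],[0,0,0],[0,0,0],[0,0,0],[0,0,0],[0,0,0]]'

```text
t: 8.53
eef_pos: [0.5586, 0.2182, 0.0576]
tcp_rot: [-3.142, -0.0, 0.043]
contact_force: [-0.7, -0.5, -0.7]
finger_gap: 0.0919
```

```bash
python3 z.py z5 190,220 130,340 0.57 0.22 | head -1
```

```text
8.5333 [0.5586 0.2182 0.0576] [-0.70969461 -0.4517211  -0.68110216]
```

View pics/z5.png

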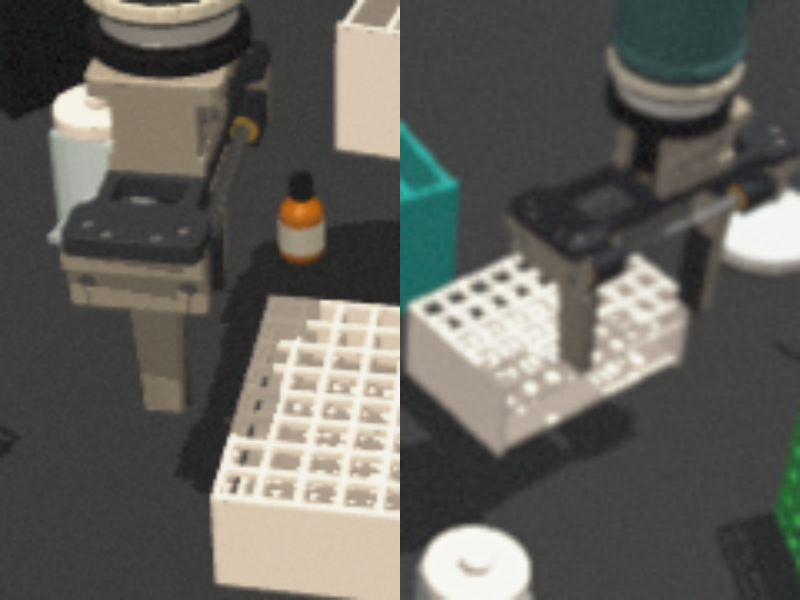

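rack_a stands with its pierced deck up. Next I raise, turn to -6.5° and go over to the robot side of rack_b.

step_arm --linear '[[0,0,-10],[0,0,-18],[0,0,-20],[0,0,-20],[0,0,-20],[0,0,-20],[0,0,-15],[0,0,-4]]' --delta_rot '[[0,0,0],[0,0,0],[0,0,0],[0,0,3],[0,0,3],[0,0,3],[0,0,0],[0,0,0]]'

```text
t: 9.3
eef_pos: [0.5601, 0.2188, 0.1882]
tcp_rot: [-3.139, -0.005, -0.114]
contact_force: [0.0, 0.8, 0.2]
finger_gap: 0.092
```

step_arm --linear '[[-5,20,0],[-5,30,0],[-5,30,0],[-5,30,0],[-5,30,0],[-5,30,0],[-5,30,0],[-5,30,0]]' --delta_rot '[[0,0,0],[0,0,0],[0,0,0],[0,0,0],[0,0,0],[0,0,0],[0,0,0],[0,0,0]]'

```text
t: 9.97
eef_pos: [0.4917, -0.0071, 0.1844]
tcp_rot: [-3.142, 0.0, -0.113]
contact_force: [1.6, 0.4, 0.1]
finger_gap: 0.0919
```

step_arm --linear '[[-5,30,0],[-5,30,0],[-5,30,0],[-5,30,0],[-5,30,0],[-5,30,0],[-5,14,0],[0,0,0]]' --delta_rot '[[0,0,0],[0,0,0],[0,0,0],[0,0,0],[0,0,0],[0,0,0],[0,0,0],[0,0,0]]'

```text
t: 10.63
eef_pos: [0.4339, -0.1981, 0.1846]
tcp_rot: [3.141, 0.0, -0.12]
contact_force: [-0.3, -0.1, 0.4]
finger_gap: 0.0919
```

```bash
python3 m.py p6
```

```text
10.63 [ 0.4339 -0.1981  0.1846] [ 3.14065108e+00  3.61566173e-04 -1.19830412e-01] [-0.2938048  -0.05251227  0.35345788]
a scene 1894 h 0.064 [array([479.4, 216.7]), array([110.4, 168.8]), np.float64(1.9)]
a side 4375 h 0.062 [array([478.7, 217.7]), array([104.2, 167.9]), np.float64(1.5)]
a both 6269 h 0.063 [array([479.4, 217.1]), array([110.4, 169.7]), np.float64(1.9)]
b scene 2771 h 0.106 [array([ 498.5, -204.6]), array([163.7,  64.6]), np.float64(82.8)]
b side 1847 h 0.105 [array([ 496.8, -202.9]), array([168.7,  58.2]), np.float64(82.8)]
b both 4618 h 0.106 [array([ 498.7, -203.4]), array([168.3,  64.6]), np.float64(82.8)]
```

View pics/p6.png

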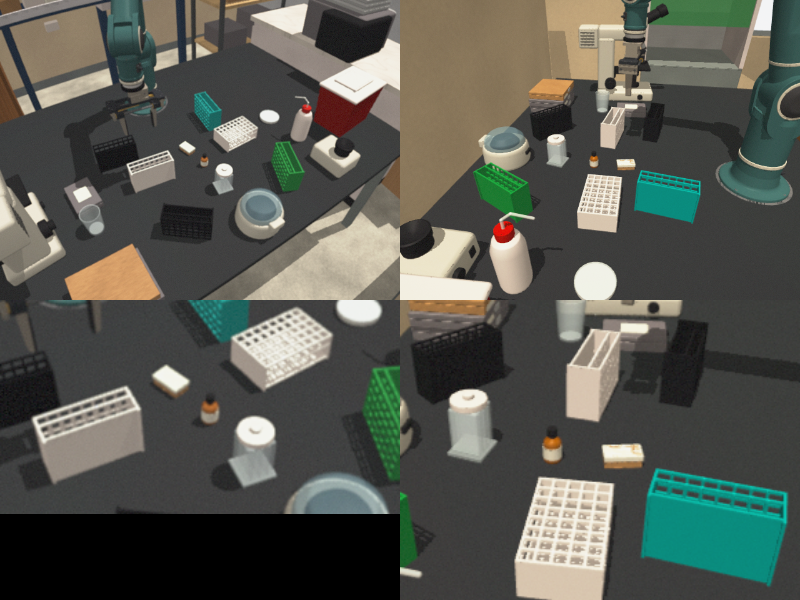

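rack_a is upright: deck at 0.062 m, centre (0.479, 0.217), and the other things are untouched. The gripper is behind rack_b. Descending and pushing.

step_arm --linear '[[0,2,10],[0,0,20],[0,0,22],[0,0,22],[0,0,22],[0,0,20],[0,0,10],[0,0,0]]' --delta_rot '[[0,0,0],[0,0,0],[0,0,0],[0,0,0],[0,0,0],[0,0,0],[0,0,0],[0,0,0]]'

```text
t: 11.4
eef_pos: [0.4341, -0.1949, 0.0561]
tcp_rot: [-3.141, 0.005, -0.111]
contact_force: [-1.0, -0.2, 0.4]
finger_gap: 0.0921
```

```bash
python3 z.py z7 130,300 190,180 0.434 -0.2
```

```text
11.4 [ 0.4341 -0.1949  0.0561] [-1.03579    -0.16691551  0.44473908]
0.085 15 [ 0.421 -0.242  0.086] [ 0.448 -0.135  0.09 ]
0.09 22 [ 0.42  -0.249  0.09 ] [ 0.448 -0.133  0.095]
0.095 24 [ 0.42  -0.244  0.095] [ 0.448 -0.132  0.1  ]
0.1 31 [ 0.42  -0.243  0.1  ] [ 0.449 -0.131  0.105]
0.105 25 [ 0.42  -0.242  0.105] [ 0.449 -0.131  0.11 ]
0.11 25 [ 0.42 -0.24  0.11] [ 0.449 -0.131  0.115]
0.115 21 [ 0.426 -0.237  0.115] [ 0.449 -0.13   0.12 ]
0.12 12 [ 0.431 -0.14   0.12 ] [ 0.45  -0.131  0.124]
0.125 18 [ 0.431 -0.137  0.125] [ 0.45  -0.129  0.13 ]
0.085 5 [ 0.43  -0.247  0.085] [ 0.449 -0.147  0.088]
0.09 19 [ 0.438 -0.253  0.091] [ 0.452 -0.139  0.095]
0.095 19 [ 0.435 -0.253  0.095] [ 0.452 -0.139  0.1  ]
0.1 20 [ 0.423 -0.254  0.101] [ 0.451 -0.138  0.105]
0.105 14 [ 0.435 -0.254  0.105] [ 0.451 -0.143  0.11 ]
0.11 21 [ 0.426 -0.255  0.11 ] [ 0.452 -0.14   0.114]
0.115 16 [ 0.435 -0.256  0.115] [ 0.452 -0.145  0.12 ]
0.12 20 [ 0.435 -0.254  0.121] [ 0.452 -0.136  0.125]
0.125 22 [ 0.424 -0.257  0.125] [ 0.452 -0.138  0.13 ]
```

View pics/z7.png

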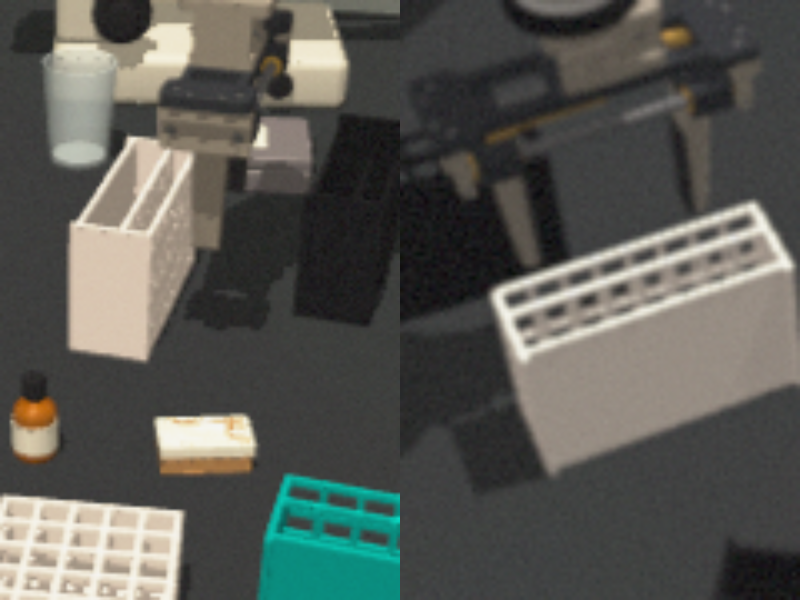

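The fingers hang between rack_b and the black rack, clear of both, with the tips at z≈0.086. Pushing in +x, shifted 6 mm to the rack's middle.

step_arm --linear '[[3,3,0],[3,3,0],[3,0,0],[3,0,0],[3,0,0],[3,0,0],[3,0,0],[3,0,0]]' --delta_rot '[[0,0,0],[0,0,0],[0,0,0],[0,0,0],[0,0,0],[0,0,0],[0,0,0],[0,0,0]]'

```text
t: 12.17
eef_pos: [0.459, -0.2052, 0.0586]
tcp_rot: [-3.141, 0.0, -0.113]
contact_force: [-0.5, -0.0, -0.0]
finger_gap: 0.0917
```

step_arm --linear '[[3,0,0],[3,0,0],[3,0,0],[3,0,0],[3,0,0],[3,0,0],[3,0,0],[3,0,0]]' --delta_rot '[[0,0,0],[0,0,0],[0,0,0],[0,0,0],[0,0,0],[0,0,0],[0,0,0],[0,0,0]]'

```text
t: 12.83
eef_pos: [0.483, -0.2079, 0.0585]
tcp_rot: [-3.142, 0.0, -0.113]
contact_force: [-1.2, 0.5, 0.8]
finger_gap: 0.0919
```

```bash
python3 z.py z8 130,300 190,180 0.434 -0.2 |head -1
```

```text
12.8333 [ 0.483  -0.2079  0.0585] [-1.20997395  0.45546238  0.79703365]
```

View pics/z8.png

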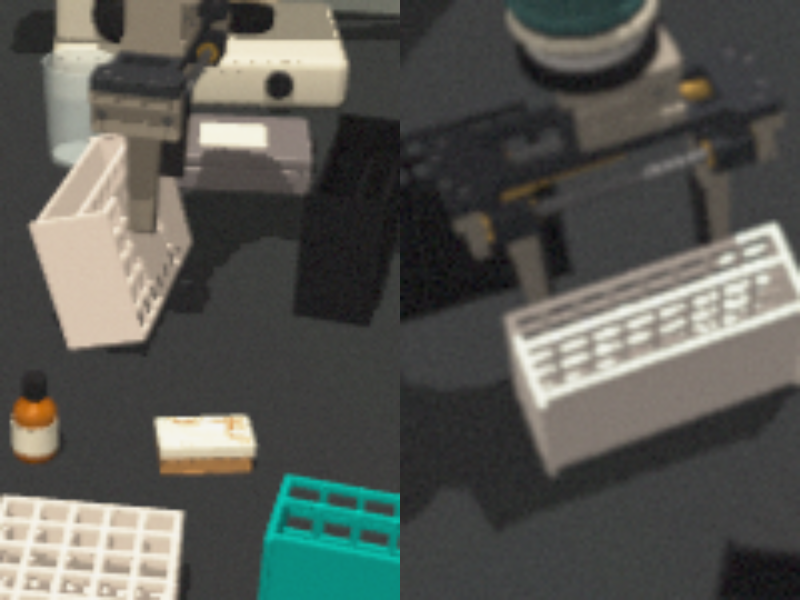

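rack_b is rolling about its far lower edge without sliding. Continuing past balance.

step_arm --linear '[[3,0,0],[3,0,0],[3,0,0],[3,0,0],[3,0,0],[3,0,0],[3,0,0],[3,0,0]]' --delta_rot '[[0,0,0],[0,0,0],[0,0,0],[0,0,0],[0,0,0],[0,0,0],[0,0,0],[0,0,0]]'

```text
t: 13.6
eef_pos: [0.5068, -0.2109, 0.0585]
tcp_rot: [3.141, -0.0, -0.114]
contact_force: [0.9, -0.1, -0.4]
finger_gap: 0.0918
```

```bash
python3 z.py z9 130,280 190,180 0.434 -0.2 |head -1
```

```text
13.6 [ 0.5068 -0.2109  0.0585] [ 0.86907542 -0.13361167 -0.44190482]
```

View pics/z9.png

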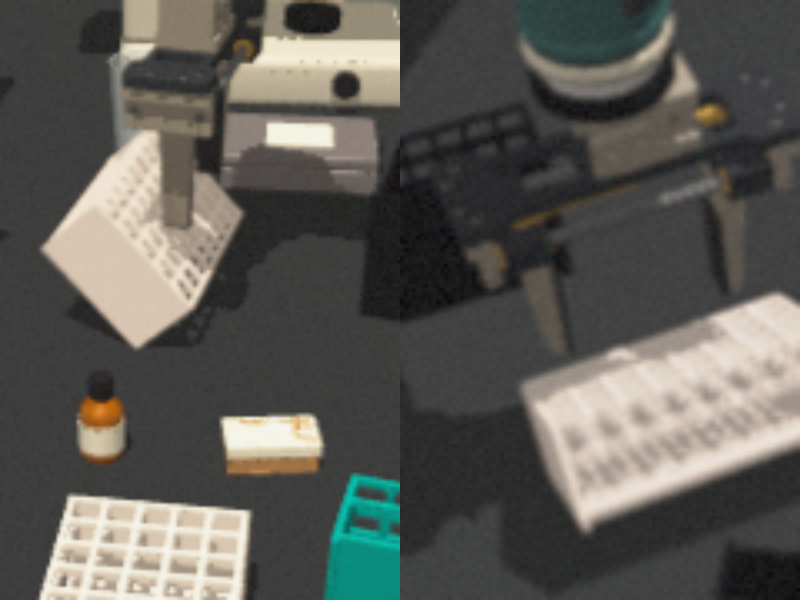

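It's past balance and falling onto its feet. I'll wait a moment, then lift away.

step_arm --linear '[[0,0,0],[0,0,0],[0,0,0],[0,0,0],[0,0,-10],[0,0,-15],[0,0,-20],[0,0,-20]]' --delta_rot '[[0,0,0],[0,0,0],[0,0,0],[0,0,0],[0,0,0],[0,0,0],[0,0,0],[0,0,0]]'

```text
t: 14.37
eef_pos: [0.5061, -0.2108, 0.1247]
tcp_rot: [3.141, 0.001, -0.114]
contact_force: [0.9, 0.4, -0.3]
finger_gap: 0.0923
```

step_arm --linear '[[-10,0,-20],[-15,0,-20],[-15,0,-15],[-15,0,-10],[-15,0,0],[-10,0,0],[0,0,0],[0,0,0]]' --delta_rot '[[0,0,0],[0,0,0],[0,0,0],[0,0,0],[0,0,0],[0,0,0],[0,0,0],[0,0,0]]'

```text
t: 15.03
eef_pos: [0.4272, -0.2016, 0.1889]
tcp_rot: [-3.141, -0.001, -0.114]
contact_force: [-0.1, 0.2, -0.5]
finger_gap: 0.0917
```

```bash
python3 m.py p10; python3 - <<'E'
from h import *
A=dict(np.load('scene0.npz')); wa=cloud(A); c=capture('scene'); wc=cloud(c)
A2=dict(np.load('side0.npz')); c2=capture('side')
for a,b,n in((A,c,'scene'),(A2,c2,'side')):
    w=cloud(a)
    for nm,(x,y,r) in dict(oil=(.542,.023,.03),cov=(.43,.01,.045),jar=(.68,.02,.05),petri=(.455,.45,.055),slide=(.44,-.47,.08),wash=(.635,.475,.05),beaker=(.59,-.455,.045),blk1=(.335,-.265,.095),blk2=(.75,-.2,.1),green=(.77,.24,.1),turq=(.3,.19,.1)).items():
        o=[]
        for q in (a,b):
            p=cloud(q); k=(np.hypot(p[...,0]-x,p[...,1]-y)<r)&(p[...,2]>.01)&(p[...,2]<.12); o.append(p[k].mean(0) if k.any() else np.full(3,np.nan))
        print(n,nm,((o[1]-o[0])*1000).round(1))
E
```

```text
15.03 [ 0.4272 -0.2016  0.1889] [-3.14124604e+00 -9.19898204e-04 -1.13652767e-01] [-0.07588955  0.16170247 -0.46329382]
a scene 1919 h 0.064 [array([479.9, 216.9]), array([110.2, 170.1]), np.float64(2.4)]
a side 4367 h 0.062 [array([478.8, 217.6]), array([104.3, 168. ]), np.float64(1.5)]
a both 6286 h 0.063 [array([479.9, 216.9]), array([110.2, 170.1]), np.float64(2.4)]
b scene 2518 h 0.062 [array([ 582.3, -214.8]), array([163.9, 109. ]), np.float64(83.4)]
b side 1901 h 0.062 [array([ 581.8, -212.4]), array([171.6, 104.5]), np.float64(83.1)]
b both 4419 h 0.062 [array([ 582.6, -212.4]), array([171.3, 109. ]), np.float64(83.4)]
scene oil [ 0.2 -0.2 -0.1]
scene cov [ 0.3 -0.  -0.4]
scene jar [0.  0.1 0.2]
scene petri [ 0.4 -0.2  0. ]
scene slide [-0.2  0.   0. ]
scene wash [-0.  0.  0.]
scene beaker [-0.2  0.1  0.1]
scene blk1 [-0.   0.2  0.1]
scene blk2 [ 0.   0.1 -0. ]
scene green [-0.  -0.  -0.3]
scene turq [39.   2.2 10.2]
side oil [ 0.   0.  -0.4]
side cov [-0.2  0.  -0. ]
side jar [0.  0.1 0.3]
side petri [ 0. -0. -0.]
side slide [ 7.7  4.6 -0.6]
side wash [0.  0.1 0.1]
side beaker [-0.   1.2 -0.2]
side blk1 [0.3 2.4 0.1]
side blk2 [ 0.   0.1 -0.1]
side green [-0.3  0.2 -0.1]
side turq [ 0.   0.1 -0.1]
```

View pics/p10.png

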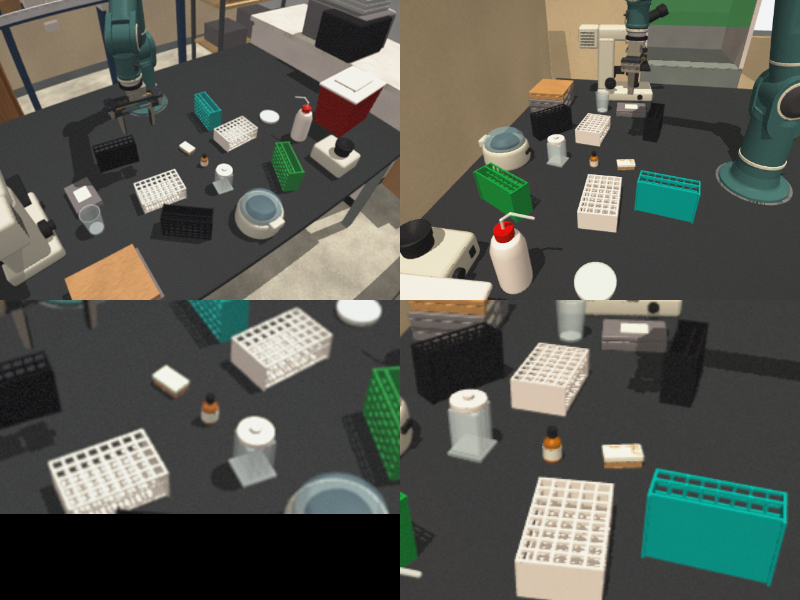

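Both white racks are upright with their decks at 62 mm. The bystanders haven't moved. The few larger differences, such as turquoise in the scene view and slide_box in the side view, come from occlusion, and the other camera reads about 0 for each. The robot is clear, so I'm handing in.

```bash
python3 -c "
from workcell import sign_off; print(sign_off())"
```

```text
the job is handed in; nothing more can be done
None
```

Both white racks are standing on their feet with the pierced top up, and the job is handed in at about 15 s. I rolled each one over its lower underside edge with the open fingertips, rack_a towards the robot and rack_b away from it.

**Final check:**
- **Racks:** both decks are at about 62 mm. rack_a is centred near (0.479, 0.217) and rack_b near (0.582, -0.212). Both are within about 6 mm of where a pure roll would leave them.
- **Everything else:** the bystanders and the look-alike racks read 0 to 0.4 mm of change. A few larger readings in one camera (up to 39 mm, for the turquoise rack) came from the arm or a rack blocking the view, and the other camera showed about 0 for the same things.
- **Forces:** no reading passed about 6 N, though I only had readings at the end of each move.

**One thing went wrong:** my first push on rack_a passed over it without touching, because the open fingertips sit about 28 mm higher than the TCP. I saw this in the pictures, backed off, went lower and pushed again.

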